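# Dip the flat tea thermometer, then hold it over the drip dish

## Task

Take the flat-bladed tea thermometer out of its wooden stand, dip its blade through the slot in the teapot's lid until the dark line on the blade is level with the slot, and keep it there for a second. Then draw it out, carry it over the row where the milk jug and the stacked glass cups stand, with its tip higher than they are, and finish still holding it upright and still over the middle of the long narrow porcelain dish, tip about a centimetre above the rim, blade in line with the dish's length and touching nothing. Leave the dish, the teapot, the jug, the cups, the sweetener pot and the round saucer where they stand.

Things in the scene. Friction and masses are not known exactly. Their poses are not given: they have to be found in the camera images.
- probe: Flat tea thermometer, 60 g, upright, seated in the stand. Black handle 24 (x) x 14 (y) x 60 (z) mm; origin at the handle's middle, z up. Steel blade 16 (x) x 3 (y) mm, from 30 to 110 mm below the origin; dark line 50 mm above the tip. Alike after a half turn about z. Grip the handle across its 14 mm from above; its underside sits on the stand's top.
- probe_tip (a point): Middle of the blade's lower end, 110 mm below the probe's origin; axes as the probe's.
- stand: Fixed wooden block 56 x 56 mm, 85 mm high, with a vertical through slot along its x in which the blade hangs. Origin at the centre of its underside. Stands in the middle of the board, nearest the robot, in line with the jug and cups.
- teapot: Small round aluminium teapot, 112 mm wide, 92 mm high, 0.8 kg, loose, on the left or right. Origin at the centre of its underside, z up, spout to its -x (reach 98 mm, 88 high), black loop handle to its +x (reach 91 mm, 75 high). Its flat lid, 52 mm across in view and 12 mm below the rim, has the slot in its middle. The inside is empty down to 6 mm above the board.
- slot (a point): Centre of the slot in the teapot's lid, at the lid's upper face, 80 mm above the teapot's underside. The slot is 26 mm long (along x) and 9 mm wide (along y), through a 4 mm lid; axes as the teapot's.
- dish: Long narrow white porcelain dish, 100 (x) x 36 (y) mm, 12 mm high to its rim, walls and floor 4 mm thick, loose, 0.25 kg, on the other side of the row from the teapot. Origin at the centre of its underside.
- jug: White porcelain milk jug, 72 mm wide, 100 mm high, handle to its +y (reach 60 mm). In the row across the middle. Origin at the centre of its underside.
- cups: Two glass cups, one stacked in the other, 68 mm wide, 117 mm high in all. In the row across the middle. Origin at the centre of the underside.
- sweetener: White plastic sweetener pot with a grey push top, 44 mm wide, 78 mm high. Origin under its centre.
- saucer: Small round white saucer, 90 mm wide, 16 mm high; not the drip dish. Origin under its centre.
There are look-alikes about, which are no part of the job. There is more than one size of the dish; the job needs the larger. There is more than one size of the probe; the one meant has the size given above.

How it is judged:
By the outcome, as a careful person would: the job done as asked, in the order asked, and still so for the second after the job is handed in, while the arm keeps its last pose, push and grip.
It also fails if it takes over 56 s, if anything falls off the work surface, if the arm or the gripper's body presses on something with over 40 N, if the wrist force passes 120 N, or if a joint passes its speed limit or range.

## Robot

A 6-joint arm with a two-finger parallel gripper is mounted at the origin on the work surface. World frame = base frame: x ahead of the robot, y to its left, z up, the work surface at z = 0. Lengths are in m, angles in degrees, forces in N, time in s.
With the tool pointing down it reaches from about 0.325 to 0.85 m from the base axis. Payload 15.5 kg.
Tool frame: the origin (TCP) lies midway between the tips of the shut fingers; the grasp point (between the pads) lies 19 mm behind it; z points along the fingers, y is the line along which they close (so a half turn about z gives the same grasp; the last joint's range is limited). The gripper opens to 91 mm and grips with 3 to 60 N. Pads are 32 mm wide; open, the fingers measure 118 mm over their backs; the gripper's body (76 mm by 178 mm) begins 60 mm behind the grasp point.
Start: joints at [71.018, 28.281, 77.091, -0, 74.628, -5.472], TCP at [0.146, 0.608, 0.185] pointing down, gripper open.
Joint ranges: [-166.48, 166.48], [-47.26, 123.95], [12.59, 153.08], [-70.14, 250.14], [6.76, 159.57], [-176.63, 176.63]. Speed limits (degrees/s): [108.29, 108.29, 147.25, 172.46, 172.46, 172.46].

## Interface

Orientations are given as a 3x3 rotation matrix whose columns are the frame's x, y, z axes.
In Python, from bench import ctrl gives the robot as it stands. The module is installed in compiled form; this text tells all that it offers. Calls block until the motion is done:
- ctrl.goto(position, orientation): joint-space move of the TCP to a pose.
- ctrl.move_l(position, vel=0.15, ori=None, contact_N=None): straight line of the TCP; ori=None keeps the orientation; vel is the mean speed in m/s. With contact_N (N) it stops when the force on the tool has changed by that much, and returns True; else False.
- ctrl.movej(angles): joint-space move.
- ctrl.command_gripper(opening): opening from 0.0 (shut) to 1.0 (fully open); the grip force is fixed at half the most; returns when the fingers have stopped.
- ctrl.sleep(seconds).
- ctrl.ik(position, orientation): joint angles nearest the present ones, or None.
- ctrl.read_camera(name): name is "scene" or "top"; returns the picture (400x640x3 uint8, blue, green, red); there is no depth.
- ctrl.camera_params(name): a dict with "fx", "fy", "cx", "cy" (pixels), "pose" (4x4, takes a point from camera to world coordinates). Camera axes: x right, y up, looking along -z (the intrinsics and any distortion apply to the point x, -y, -z); pixel columns grow to the right and rows downward; lengths in m; the calibration is good to about 2 mm. A picture is of the moment at which its call begins. camera_params takes no time and is no camera call.
A pose or a line that the arm cannot do raises ctrl.MotionError and nothing moves.
- ctrl.sign_off(): hands the job in; it is judged then, once.
Readings, each from a call of its own:
- ctrl.current_t(): time.
- ctrl.current_q(): joint angles.
- ctrl.current_dq(): joint speeds.
- ctrl.current_effort(): joint torques, N m.
- ctrl.current_tool_pos(): TCP position.
- ctrl.current_eef_rot(): TCP orientation.
- ctrl.current_contact_force(): force on the tool from outside, world axes, zero at the start.
- ctrl.current_wrist_torque(): the same for the moment, N m.
- ctrl.current_grip_width(): opening from 0.0 (shut) to 1.0 (fully open).
- ctrl.current_grasp_force(): force on a finger pad.
Only numpy, scipy, OpenCV 4.12 (cv2) and the standard library are available. Lean on these libraries where they do the work, as an engineer would, in place of code of your own. Each camera call takes 0.05 s, during which the arm holds its last target. There are 200 camera calls.

## Working session

There is one attempt and no reset: what is moved stays moved. The work goes in short steps, each a Python script; the robot and the scene stay as the last script left them, time stands still between calls to the robot, and variables do not carry over. Pictures are saved under pics/ and viewed, at most 10 in all, crops included, and the job is handed in when it is done.

```bash
mkdir -p pics
python3 - <<'E'
from bench import ctrl
import cv2,numpy as np
for n in("top","scene"):
    im=ctrl.read_camera(n);cv2.imwrite(f"pics/{n}0.png",im)
    p=ctrl.camera_params(n);print(n,{k:(np.round(v,4).tolist() if k=="pose" else v) for k,v in p.items()})
print(ctrl.current_t())
E
```

```text
top {'fx': 444.12587225546685, 'fy': 444.12587225546685, 'cx': 313.40722872596376, 'cy': 197.33417087956127, 'pose': [[-0.0161, 0.9988, -0.0469, 0.4909], [-0.9998, -0.0167, -0.0118, 0.0547], [-0.0125, 0.0467, 0.9988, 1.0999], [0.0, 0.0, 0.0, 1.0]]}
scene {'fx': 375.69303164727796, 'fy': 375.69303164727796, 'cx': 321.16962467175057, 'cy': 197.0278423539467, 'pose': [[-0.8739, -0.3875, 0.2936, 0.7867], [0.4862, -0.696, 0.5284, 0.4978], [-0.0004, 0.6045, 0.7966, 0.8005], [0.0, 0.0, 0.0, 1.0]]}
0.1
```

View pics/top0.png

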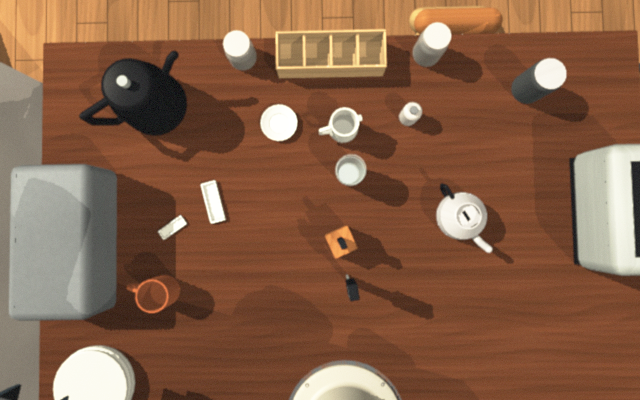

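View pics/scene0.png

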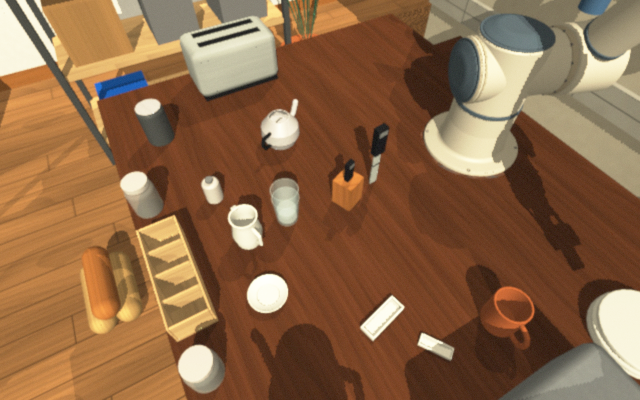

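Top view: the stand with the probe is at (342,243). There is a second probe-like object at (352,288). The large dish is at (213,202), a small one at (172,228), and the saucer at (279,123). The teapot is at (462,216), with its lid slot near (468,216). The jug is at (344,125), the cups at (350,170) and the sweetener at (410,114).

Could be taken for:
- **Probe:** (342,243), in the stand, or (352,288), free. I choose the one in the stand.
- **Dish:** (213,202), large, or (172,228), small. I choose the large one.

I'll check both choices in a crop.

Run:
```python
import cv2,numpy as np
t=cv2.imread("pics/top0.png");s=cv2.imread("pics/scene0.png")
def c(im,x,y,w,h,W,H):return cv2.resize(im[y:y+h,x:x+w],(W,H),interpolation=cv2.INTER_CUBIC)
a=np.hstack([c(t,315,220,60,90,266,400-100),c(s,325,115,80,100,266,300),c(s,250,95,60,68,266,300)])
b=np.hstack([c(t,425,175,80,60,400,300),c(t,145,170,100,75,398,300)])
cv2.imwrite("pics/crop1.png",np.vstack([a,b]))
```

```text
(no output)
```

View pics/crop1.png

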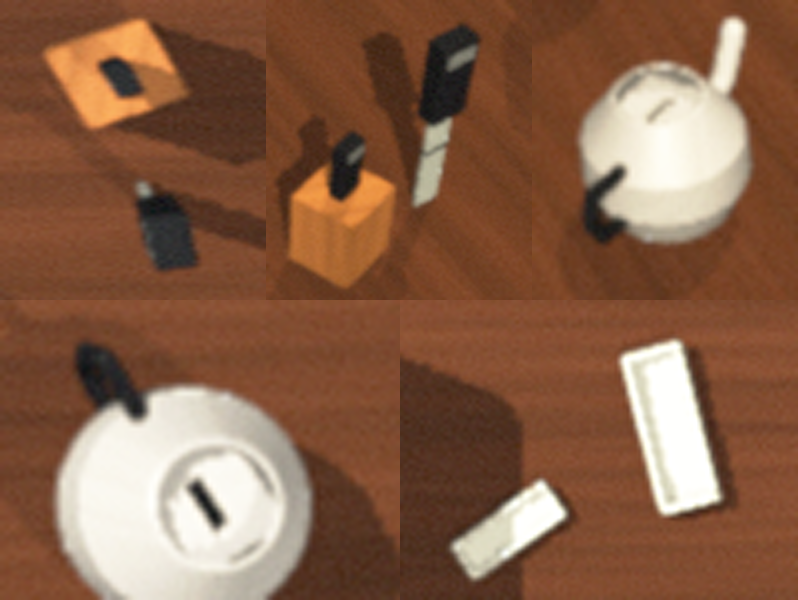

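Crop: the probe in the stand has a small handle, tilted in the image. The other one is larger and stands free on the board just behind it, so I must keep clear of it. The dark slot in the lid is clear, and the larger dish is confirmed. Next I fit the poses by matching projected shapes to the masks in both views.

```bash
cat > h.py <<'E'
import cv2,numpy as np
from scipy.optimize import minimize
from bench import ctrl
P={n:ctrl.camera_params(n) for n in("top","scene")}
def proj(n,X):
    p=P[n];T=np.linalg.inv(p["pose"]);c=np.atleast_2d(X)@T[:3,:3].T+T[:3,3]
    return np.c_[p["fx"]*c[:,0]/-c[:,2]+p["cx"],p["fy"]*-c[:,1]/-c[:,2]+p["cy"]]
def unproj(n,uv,z):
    p=P[n];d=p["pose"][:3,:3]@np.array([(uv[0]-p["cx"])/p["fx"],-(uv[1]-p["cy"])/p["fy"],-1])
    o=p["pose"][:3,3];return o+d*(z-o[2])/d[2]
def box(x,y,yaw,L,W,z0,z1):
    c,s=np.cos(yaw),np.sin(yaw)
    return np.array([[x+c*a*L/2-s*b*W/2,y+s*a*L/2+c*b*W/2,z] for a in(-1,1) for b in(-1,1) for z in(z0,z1)])
S=8
def render(n,X,roi):
    x0,y0,w,h=roi;uv=(proj(n,X)+.5-[x0,y0])*S
    m=np.zeros((h*S,w*S),np.float32)
    cv2.fillPoly(m,[np.round(cv2.convexHull(uv.astype(np.float32))*16-8).astype(np.int32)],1.,shift=4)
    return cv2.resize(m,(w,h),interpolation=cv2.INTER_AREA)
def fit(obs,L,W,z0,z1,g):
    # obs: list of (cam, roi, soft mask)
    f=lambda v:sum(np.abs(render(n,box(v[0],v[1],v[2],L,W,z0,z1),r)-m).sum()/m.sum() for n,r,m in obs)
    best=min((minimize(f,[g[0],g[1],a],method="Nelder-Mead",options=dict(initial_simplex=np.array([g[0],g[1],a])+np.array([[0,0,0],[.012,0,0],[0,.012,0],[0,0,.3]]),xatol=1e-5)) for a in np.arange(-90,90,22.5)*np.pi/180),key=lambda r:r.fun)
    return best.x*[1,1,57.2958],best.fun
def crop(im,r):x,y,w,h=r;return im[y:y+h,x:x+w].astype(np.float32)
def soft(g,lo,hi):return np.clip((g-lo)/(hi-lo),0,1)
E
cat > m.py <<'E'
from h import *
im={n:cv2.imread(f"pics/{n}0.png") for n in P}
def blob(m,seed):
    k,l=cv2.connectedComponents((m>.35).astype(np.uint8));
    keep=cv2.dilate((l==l[seed[1],seed[0]]).astype(np.uint8),np.ones((3,3)));return m*keep
def obs(n,r,fn,seed):return (n,r,blob(fn(crop(im[n],r)),(seed[0]-r[0],seed[1]-r[1])))
dark=lambda lo,hi:(lambda c:1-soft(c.max(2),lo,hi))
white=lambda lo,hi:(lambda c:soft(c[...,0],lo,hi))
Rt,Rs=(325,225,35,35),(335,150,30,40)
print("vals",crop(im["top"],(336,238,12,10)).max(2).astype(int))
h=[obs("top",Rt,dark(60,150),(342,243)),obs("scene",Rs,dark(60,150),(349,171))]
g=unproj("top",(342,243),.13)
for o in(h,h[:1],h[1:]):print("probe",*fit(o,.024,.014,.085,.145,g[:2]))
st=[obs("top",(455,203,28,28),dark(70,190),(467,215))]
g=unproj("top",(467,215),.08);print("slot g",g)
print("slotvals",crop(im["top"],(460,208,16,16)).max(2).astype(int))
print("slot",*fit(st,.026,.009,.08,.08,g[:2]))
d=[obs("top",(190,170,45,65),white(70,190),(213,202)),obs("scene",(345,285,70,65),white(70,190),(382,317))]
g=unproj("top",(213,202),.01)
for o in(d,d[:1],d[1:]):print("dish",*fit(o,.1,.036,0,.012,g[:2]))
for n,uv,z in(("pot handle",(449,192),.06),("spout",(488,247),.088),("big tip-ish",(346,277),0.0),("big top",(352,294),.18),("cups",(350,168),.117),("jug",(345,122),.1)):print(n,unproj("top",uv,z).round(3))
print("big tip scene",unproj("scene",(373,182),0).round(3))
E
python3 m.py
```

```text
vals [[219 157 106  67  41  43  84 142 184 205 225 227]
 [211 124  47  40  47  49  44  75 124 164 181 186]
 [219 131  57  47  52  52  49  50  93 144 163 162]
 [223 166  89  46  52  49  57  49  64 119 156 170]
 [235 212 133  63  48  47  48  51  60  98 150 165]
 [244 234 180 101  48  52  54  49  55  80 138 166]
 [246 243 222 145  74  48  51  52  45  62 113 162]
 [246 244 238 195 110  58  52  48  58  54  95 151]
 [243 244 243 226 146  66  55  50  53  48  70 122]
 [245 243 243 240 197 104  60  50  53  58  83 129]]
probe [4.35834188e-01 4.94625017e-03 3.50641247e+01] 1.0052547454833984
probe [4.36068776e-01 5.20809156e-03 3.52595840e+01] 0.32107821106910706
probe [4.34400299e-01 7.82069366e-04 2.56621988e+01] 0.6493484377861023
slot g [ 0.49253531 -0.28356155  0.08      ]
slotvals [[191 192 204 231 248 250 252 252 252 252 251 252 251 251 238 204]
 [185 191 218 243 249 250 252 252 252 251 251 251 251 251 249 230]
 [191 200 215 225 203 229 252 252 251 251 251 251 251 251 251 243]
 [195 210 201 154 111 172 246 253 252 251 251 251 250 251 251 250]
 [205 225 161  84  47 108 209 249 252 251 251
[... 537 characters left out ...]
250 248 243 239 238]
 [230 250 252 251 251 252 250 229 216 247 252 249 242 242 239 238]
 [221 250 252 251 251 251 252 250 242 250 250 245 240 239 239 236]
 [216 243 251 251 250 250 252 249 243 242 241 240 239 237 230 220]]
slot [ 0.49044545 -0.28090992 34.14498896] 0.8171641826629639
dish [   0.53589389    0.31621449 -166.33092437] 0.13574746251106262
dish [ 0.53669078  0.31746718 13.9682491 ] 0.05138130858540535
dish [ 0.53610604  0.31549165 13.97810732] 0.03412117436528206
pot handle [ 0.547 -0.25   0.06 ]
spout [ 0.42  -0.326  0.088]
big tip-ish [ 0.345 -0.009  0.   ]
big top [ 0.334 -0.01   0.18 ]
cups [ 0.601 -0.016  0.117]
jug [ 0.708 -0.008  0.1  ]
big tip scene [ 0.341 -0.009  0.   ]
```

```bash
cat > m2.py <<'E'
from h import *
from m import im,obs,dark
def mom(n,r,lo,hi):
    c=crop(im[n],r).max(2);w=1-soft(c,lo,hi);x,y,ww,h=r;u,v=np.meshgrid(np.arange(ww)+x,np.arange(h)+y)
    m=cv2.moments(w.astype(np.float32));cu,cv=(w*u).sum()/w.sum(),(w*v).sum()/w.sum()
    a=.5*np.arctan2(2*m["mu11"],m["mu20"]-m["mu02"]);return cu,cv,a,w.sum()
print("slotscene");print(crop(im["scene"],(270,112,20,14)).max(2).astype(int))
cu,cv_,a,s=mom("top",(462,210,10,12),50,240);d=np.array([np.cos(a),np.sin(a)])*4
A,B=[unproj("top",np.array([cu,cv_])+k*d,.08) for k in(1,-1)]
print("slot mom",cu,cv_,s,(A+B)/2,np.degrees(np.arctan2(*(A-B)[1::-1])))
st=[("top",(462,210,10,12),1-soft(crop(im["top"],(462,210,10,12)).max(2),40,245))]
print("slot",fit(st,.026,.009,.08,.08,((A+B)/2)[:2]))
def sat(c):return (c[...,2]-c[...,0])/np.maximum(c[...,2],40)
gray=lambda c:1-soft(sat(c),.15,.55)
Rt,Rs=(325,225,35,35),(335,150,30,40)
for r in((336,236,14,14),):print((100*sat(crop(im["top"],r))).astype(int))
print((100*sat(crop(im["scene"],(340,155,18,30)))).astype(int))
h=[obs("top",Rt,gray,(342,243)),obs("scene",Rs,gray,(348,177))]
for o in(h,h[:1],h[1:]):print("probe",*fit(o,.024,.014,.085,.145,[.436,.005]))
def org(c):
    return soft(c[...,2],120,190)
E
python3 m2.py | sed -n '/slotscene/,$p'
```

```text
slotscene
[[161 168 159 137 156 185 210 206 191 179 169 155 144 144 147 168 184 179
  158 142]
 [177 157 139 148 182 213 225 226 223 213 211 192 175 154 146 147 162 196
  205 178]
 [158 138 152 180 214 226 228 231 230 228 227 223 212 198 191 191 182 195
  217 207]
 [141 169 199 216 228 237 236 236 238 238 238 235 228 227 226 226 219 209
  220 224]
 [161 214 235 238 240 243 244 244 243 243 242 241 236 234 229 230 227 226
  231 233]
 [197 235 244 245 245 245 245 245 242 231 220 222 235 243 238 236 230 227
  232 233]
 [230 244 244 245 246 246 246 241 229 206 197 212 233 246 245 243 235 234
  239 234]
 [237 244 245 244 245 245 242 227 194 190 225 237 244 246 246 244 240 244
  242 236]
 [234 240 245 245 245 240 227 193 188 221 239 243 246 246 246 244 245 246
  242 238]
 [236 237 241 244 243 233 196 187 227 243 246 246 246 246 247 247 248 245
  243 240]
 [234 238 242 245 245 236 206 220 242 243 244 248 249 249 249 247 245 245
  245 242]
 [235 239 242 245 246 244 243 245 249 251 251 252 252 251 249 248 246 244
  246 243]
 [235 238 240 244 246 248 250 252 253 254 254 253 252 251 250 248 247 
[... 2354 characters left out ...]
10  2 45 66 71 71 70 70 72]
 [70 71 70 70 55 10  0 -7 10 17 32 59 71 72 72 69 71 72]
 [70 71 71 72 61 12 12  5 10 20 56 67 70 72 71 71 70 71]
 [71 71 71 72 61 25  5  2 15 49 68 71 70 69 72 69 70 70]
 [71 70 71 72 70 63 45 25 48 69 71 70 71 69 70 71 70 71]
 [70 70 72 71 70 70 63 60 63 69 71 70 71 71 71 71 70 72]
 [71 71 71 71 70 70 69 68 70 71 71 70 70 72 69 70 71 72]
 [70 71 71 72 71 73 72 71 72 73 70 73 70 71 71 70 71 73]
 [70 71 72 72 70 72 73 74 71 72 72 73 72 70 71 74 72 72]]
probe [4.37485568e-01 6.82578499e-03 4.23458052e+01] 0.9023415446281433
probe [4.36935967e-01 6.46720979e-03 3.63850281e+01] 0.5375208258628845
probe [4.35300045e-01 3.01491615e-03 4.57462572e+01] 0.3175172507762909
```

```bash
cat > m3.py <<'E'
from m2 import *
print("=====")
for o in h:
    n,r,m=o
    for a in(20,25,30,36,42):
        f=lambda v:np.abs(render(n,box(v[0],v[1],np.radians(a),.024,.014,.085,.145),r)-m).sum()/m.sum()
        q=min((minimize(f,[x,y],method="Nelder-Mead",options=dict(initial_simplex=[[x,y],[x+.006,y],[x,y+.006]])) for x in(.43,.436,.442) for y in(0,.005)),key=lambda q:q.fun);print(n,a,q.x,q.fun)
    R=render(n,box(*q.x,np.radians(25),.024,.014,.085,.145),r);print(m.sum(),R.sum())
    y,x=np.where(m+R>.1);s=np.s_[y.min():y.max()+1,x.min():x.max()+1]
    print((9*m[s]).astype(int));print((9*R[s]).astype(int))
E
python3 m3.py | sed -n '/=====/,$p'
```

```text
=====
top 20 [0.4367636  0.00571847] 0.634640097618103
top 25 [0.43769492 0.00670087] 0.6002681851387024
top 30 [0.43707144 0.00626837] 0.5808283686637878
top 36 [0.43689456 0.00686718] 0.5366525053977966
top 42 [0.43639432 0.00611159] 0.5603426694869995
55.459457 89.8125
[[0 0 0 0 0 0 0 0 0 0 0 0]
 [0 0 0 0 0 0 0 0 0 0 0 0]
 [0 0 0 1 9 9 2 0 0 0 0 0]
 [0 0 7 9 9 9 9 5 0 0 0 0]
 [0 0 8 9 9 9 9 9 1 0 0 0]
 [0 0 2 9 9 9 9 9 6 0 0 0]
 [0 0 0 7 9 9 9 9 9 3 0 0]
 [0 0 0 3 9 9 9 9 9 5 1 0]
 [0 0 0 1 8 9 9 9 9 6 0 0]
 [0 0 0 0 4 9 9 9 9 9 1 0]
 [0 0 0 0 2 8 9 9 9 9 4 0]
 [0 0 0 0 0 3 9 9 9 7 2 0]
 [0 0 0 0 0 0 5 4 1 0 0 0]
 [0 0 0 0 0 0 0 0 0 0 0 0]
 [0 0 0 0 0 0 0 0 0 0 0 0]]
[[0 0 0 0 2 6 2 0 0 0 0 0]
 [0 0 3 7 9 9 9 2 0 0 0 0]
 [3 7 9 9 9 9 9 6 0 0 0 0]
 [5 9 9 9 9 9 9 9 2 0 0 0]
 [0 8 9 9 9 9 9 9 6 0 0 0]
 [0 5 9 9 9 9 9 9 9 2 0 0]
 [0 0 8 9 9 9 9 9 9 6 0 0]
 [0 0 5 9 9 9 9 9 9 9 2 0]
 [0 0 1 8 9 9 9 9 9 9 6 0]
 [0 0 0 5 9 9 9 9 9 9 9 2]
 [0 0 0 1 8 9 9 9 9 9 9 6]
 [0 0 0 0 5 9 9 9 9 9 8 5]
 [0 0 0 0 1 8 9 9 8 5 1 0]
 [0 0 0 0 0 3 8 5 1 0 0 0]
 [0 0 0 0 0 0 0 0 0 0 0 0]]
scene 20 [0.433
[... 1028 characters left out ...]
 0]
 [0 0 0 0 0 0 6 9 9 7 3 0 0]
 [0 0 0 0 0 6 9 9 9 9 9 7 2]
 [0 0 0 0 6 9 9 9 9 9 9 9 3]
 [0 0 0 5 9 9 9 9 9 9 9 9 2]
 [0 0 4 9 9 9 9 9 9 9 9 9 1]
 [0 0 9 9 9 9 9 9 9 9 9 9 0]
 [0 2 9 9 9 9 9 9 9 9 9 9 0]
 [0 2 9 9 9 9 9 9 9 9 9 7 0]
 [0 3 9 9 9 9 9 9 9 9 9 6 0]
 [0 4 9 9 9 9 9 9 9 9 9 6 0]
 [0 4 9 9 9 9 9 9 9 9 9 5 0]
 [0 5 9 9 9 9 9 9 9 9 9 4 0]
 [0 6 9 9 9 9 9 9 9 9 9 3 0]
 [0 6 9 9 9 9 9 9 9 9 9 2 0]
 [0 7 9 9 9 9 9 9 9 9 9 1 0]
 [0 8 9 9 9 9 9 9 9 9 9 0 0]
 [0 9 9 9 9 9 9 9 9 9 8 0 0]
 [0 9 9 9 9 9 9 9 9 9 7 0 0]
 [1 9 9 9 9 9 9 9 9 9 4 0 0]
 [2 9 9 9 9 9 9 9 9 5 0 0 0]
 [2 9 9 9 9 9 9 9 6 0 0 0 0]
 [2 8 9 9 9 9 9 7 0 0 0 0 0]
 [0 0 5 8 9 9 7 0 0 0 0 0 0]
 [0 0 0 1 6 8 1 0 0 0 0 0 0]]
```

```bash
cat > m4.py <<'E'
from m2 import *
print("=====")
def ffree(o,z0,v0):
    f=lambda v:sum(np.abs(render(n,box(v[0],v[1],v[2],v[3],v[4],z0,z0+v[5]),r)-m).sum()/m.sum() for n,r,m in o)
    b=min((minimize(f,np.r_[v0[:2],a,v0[3:]],method="Nelder-Mead",options=dict(maxiter=1500,initial_simplex=np.vstack([np.zeros(6),np.diag([.006,.006,.3,.006,.004,.015])])+np.r_[v0[:2],a,v0[3:]])) for a in np.radians([5,25,45])),key=lambda q:q.fun)
    return b.x.round(4),np.degrees(b.x[2]).round(1),b.fun
print("handle",ffree(h,.085,[.436,.004,0,.022,.012,.055]))
# stand incl. handle hull avoided: orange/gray vs table by R level: top camera only bright top face
for n,r in(("top",(322,222,40,40)),("scene",(325,155,45,58))):
    c=crop(im[n],r)[...,2]/255;
    cv2.imwrite(f"/tmp/{n}.png",c*255)
c=crop(im["top"],(320,220,45,45));print((c[::2,::2,2]).astype(int))
c=crop(im["scene"],(325,160,45,56));print((c[::2,::2,2]).astype(int))
E
python3 m4.py | sed -n '/=====/,$p'
```

```text
=====
handle (array([0.436 , 0.0052, 0.3673, 0.0188, 0.0098, 0.0593]), np.float64(21.0), np.float64(0.25896143913269043))
[[110 117 118 116 120 118 116 118 115 121 118 130 136 134 136 136 135 131
  130 136 129 130 128]
 [118 114 116 112 116 116 111 113 112 119 116 120 130 130 130 128 130 129
  126 127 130 127 128]
 [118 118 117 118 116 110 115 112 113 110 113 107 124 128 122 125 126 124
  122 122 121 122 122]
 [111 109 103 107 103 104 106 106 104 111 113 138 190 222 138 114 126 126
  130 123 122 126 125]
 [108 106 107 112 107 106 105 103 113 138 182 228 247 249 193  77 105 108
  120 120 119 120 123]
 [111 108 110 109 109 106 120 144 193 232 244 245 248 247 233 111  72  78
   89 108 118 122 115]
 [110 112 112 110 124 153 182 212 223 236 244 246 247 245 238 196  81  85
   84  83  93  97 122]
 [108 106 110 170 210 220 209 218 227 231 239 247 247 243 239 240 106  77
   78  80  76  77  81]
 [113 112 135 223 241 236 207 219 227 227 200 239 249 241 241 246 182  81
   83  84  79  85  84]
 [119 120 121 218 241 237 219 224 219 106  41  84 184 225 234 244 233  91
   85  84  87  86  84]
 [113 11
[... 3388 characters left out ...]
 [114 123 120 107 103 105 134 172 184 170 171 174 166 166 168 143 112 117
  101  98 105 121 119]
 [121 118 111 105 106 101  97 109 156 171 173 173 167 161 145 105 114 114
  101  97 104 123 120]
 [124 117 107 108 106 106 100  99 101 123 163 168 166 144 104 103 106 107
  105  97  97 111 122]
 [127 119 104 106 110 104 106  97  99  99 111 138 145 112 108 106 102 105
  105 105 102 105 118]
 [123 114 106 104 110 110 106 104  97 100 100 103 102 103 112 107 100 101
  105 109 107 109 112]
 [116 110 112 105 108 110 108 108  99 100 101 102 102 100 104 107 106 101
  103 107 111 118 111]][ WARN:0@5.817] global loadsave.cpp:1063 imwrite_ Unsupported depth image for selected encoder is fallbacked to CV_8U.
```

The free-size fit gives the stand probe's handle a height of 59 mm, which matches the description, so it is the right one. Next I refine its yaw and centre from the stand's top face and check reachability.

```bash
cat >> h.py <<'E'
def rot(yaw,flip=0):
    s,c=np.sin(np.radians(yaw+180*flip)),np.cos(np.radians(yaw+180*flip))
    y=np.array([-s,c,0]);z=np.array([0,0,-1.]);return np.c_[np.cross(y,z),y,z]
E
cat > m5.py <<'E'
from m2 import *
print("=====")
for n,r,t in(("top",(320,220,45,45),150),("scene",(325,160,45,56),198)):
    m=(crop(im[n],r)[...,2]>t).astype(np.uint8);m=cv2.morphologyEx(m,cv2.MORPH_OPEN,np.ones((2,2)))
    c=max(cv2.findContours(m,0,1)[0],key=cv2.contourArea);hull=cv2.convexHull(c)[:,0]+np.array(r[:2])
    W=np.array([unproj(n,p,.085)[:2] for p in hull]).astype(np.float32);print(n,cv2.minAreaRect(W*1000))
c=crop(im["scene"],(274,115,11,9)).max(2);w=1-soft(c,185,235);u,v=np.meshgrid(np.arange(11)+274,np.arange(9)+115)
print("slot scene",unproj("scene",((w*u).sum()/w.sum(),(w*v).sum()/w.sum()),.08))
for nm,p,yaw in(("grasp",(.436,.005,.1),22),("lift",(.436,.005,.3),22),("pot",(.492,-.281,.25),31),("potdown",(.492,-.281,.12),31),("dish",(.5364,.3165,.11),14),("dishhi",(.5364,.3165,.3),14)):
    for f in(0,1):
        q=ctrl.ik(p,rot(yaw,f));print(nm,f,None if q is None else np.round(q,1))
E
python3 m5.py | sed -n '/=====/,$p'
```

```text
=====
top ((434.2816467285156, 3.953876495361328), (60.098087310791016, 59.11282730102539), 23.80439567565918)
scene ((437.1776428222656, 9.944507598876953), (55.565982818603516, 56.692420959472656), 26.512996673583984)
slot scene [ 0.49237606 -0.28324813  0.08      ]
grasp 0 [  -7.2   20.5  108.8   -0.    50.8 -119.2]
grasp 1 [ -7.2  20.5 108.8  -0.   50.8  60.8]
lift 0 [  -7.2    6.4   91.3   -0.    82.3 -119.2]
lift 1 [-7.2  6.4 91.3 -0.  82.3 60.8]
pot 0 [ -35.8   20.3   80.1   -0.    79.6 -156.8]
pot 1 [-35.8  20.3  80.1  -0.   79.6  23.2]
potdown 0 [ -35.8   27.8   90.    -0.    62.2 -156.8]
potdown 1 [-35.8  27.8  90.   -0.   62.2  23.2]
dish 0 [ 25.1  32.5  82.4  -0.   65.1 -78.9]
dish 1 [ 25.1  32.5  82.4  -0.   65.1 101.1]
dishhi 0 [ 25.1  23.4  67.3  -0.   89.2 -78.9]
dishhi 1 [ 25.1  23.4  67.3  -0.   89.2 101.1]
```

Run:
```python
from h import *
p=ctrl.current_tool_pos();ctrl.move_l([p[0],p[1],.32],vel=.25)
R=rot(23.5,1)
ctrl.goto([.436,.005,.26],R)
ctrl.command_gripper(.55)
for n in P: cv2.imwrite(f"pics/{n}1.png",ctrl.read_camera(n))
print(ctrl.move_l([.436,.005,.101],vel=.12,contact_N=8),ctrl.current_tool_pos())
f0=ctrl.current_contact_force()
ctrl.command_gripper(0)
print(ctrl.current_t(),ctrl.current_grip_width(),ctrl.current_grasp_force(),f0,ctrl.current_contact_force(),ctrl.current_wrist_torque())
```

```text
False [0.43638279 0.00496491 0.10145791]
6.175 0.15175149195511842 29.999502897262573 [ 0.38465356 -0.32054044 -0.01583104] [-0.89590081  0.60360139  1.63917412] [-0.03648475  0.19029434 -0.02342519]
```

Run:
```python
from h import *
p=ctrl.current_tool_pos()
ctrl.move_l([p[0],p[1],.20],vel=.08);print(ctrl.current_contact_force(),ctrl.current_wrist_torque())
ctrl.move_l([p[0],p[1],.27],vel=.15)
R=rot(31,1)
ctrl.goto([.492,-.281,.27],R)
ctrl.move_l([.492,-.281,.205],vel=.1)
ims={}
for n in P: ims[n]=ctrl.read_camera(n);cv2.imwrite(f"pics/{n}2.png",ims[n])
print(ctrl.current_t(),ctrl.current_tool_pos(),ctrl.current_grip_width())
c=lambda n,x,y,w,h,W,H:cv2.resize(ims[n][y:y+h,x:x+w],(W,H),interpolation=cv2.INTER_CUBIC)
cv2.imwrite("pics/crop2.png",np.hstack([c("scene",235,60,80,110,400,550),c("top",425,165,80,110,400,550)]))
```

```text
[ 0.93290308 -0.46593601 -1.12163108] [-0.05187754  0.11643364  0.02980275]
10.2083 [ 0.49240944 -0.28117656  0.20576527] 0.15076595224345596
```

View pics/crop2.png

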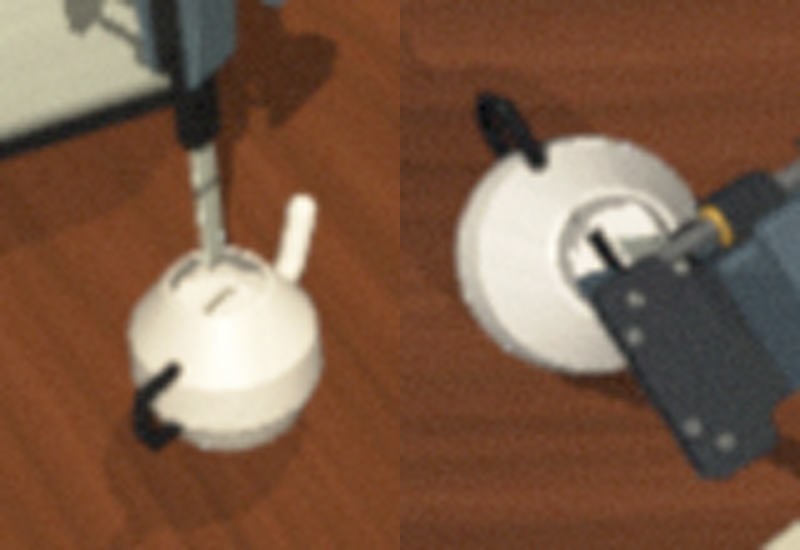

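The scene crop shows the blade's tip at about px (277.3,112.8), just above the lid. The lid slot is at about (278.6,120). Next I compare the blade's centreline with what the kinematics predict.

Run:
```python
from h import *
s=cv2.imread("pics/scene2.png")
p=ctrl.current_tool_pos();Rm=ctrl.current_eef_rot();print(p,np.round(Rm,3).tolist(),ctrl.current_t())
tip=p[2]-.0965
for z in(tip,tip+.05,tip+.08):print("pred",round(z,4),proj("scene",[p[0],p[1],z]).round(2))
for v in range(88,118):print(v,s[v,268:290,0])
print("slot pred",[proj("scene",[.492,-.281,.08]).round(2),proj("top",[.492,-.281,.08]).round(2)])
```

```text
[ 0.49240944 -0.28117656  0.20576527] [[0.857, 0.515, 0.001], [0.515, -0.857, -0.001], [0.001, 0.001, -1.0]] 10.2083
pred 0.1093 [[277.73 111.62]]
pred 0.1593 [[276.    96.99]]
pred 0.1893 [[274.9   87.65]]
88 [34 36 31 34 32 29 29 34 50 52 32 28 21 32 38 39 47 39 36 37 36 45]
89 [36 35 36 30 25 41 46 64 86 85 38 25 27 30 38 45 43 43 38 34 34 36]
90 [ 40  36  30  33  51  87 101 105 117 106  45  31  25  33  33  45  44  40
  40  37  42  40]
91 [ 35  41  32  42  64 111 136 135 135 113  53  27  24  30  36  41  44  41
  41  38  34  38]
92 [ 38  33  40  37  63 114 147 139 132 116  57  28  27  31  38  39  43  43
  43  45  39  36]
93 [ 43  39  38  36  58 108 147 139 134 113  67  25  28  33  39  36  41  42
  44  43  43  43]
94 [ 40  36  35  39  52 112 154 142 133 115  72  35  25  24  40  42  35  37
  34  42  42  41]
95 [ 41  36  34  38  57 119 165 139 130 106  62  34  19  35  39  34  34  37
  41  43  43  43]
96 [ 38  37  40  37  50 107 151 133 114  92  65  34  22  33  33  33  41  37
  37  39  43  45]
97 [ 37  36  35  38  42  83 115 116 103 102  85  44  29  37  40  37  41  44
  40  43  42  42]
[... 1263 characters left out ...]
156 167 167 136 122 121 127 125 122 142 159 149
 130  85  47  55]
112 [ 47  72 109 132 131 115 132 160 165 135 128 143 145 133 125 121 128 140
 148 133 103  91]
113 [ 79 119 139 131 119 126 156 176 166 148 167 181 178 166 145 132 126 124
 136 158 162 138]
114 [122 149 132 117 125 152 179 192 188 178 196 193 198 189 180 168 161 161
 159 164 184 173]
115 [151 144 118 143 166 180 199 209 208 214 211 213 211 211 198 193 193 192
 187 178 187 192]
116 [161 132 137 182 207 211 214 222 221 223 221 217 217 218 209 205 197 199
 194 194 199 204]
117 [174 148 165 209 223 225 224 222 223 223 217 202 187 192 208 223 217 207
 199 198 206 204]
slot pred [array([[278.83, 119.67]]), array([[465.88, 215.25]])]
```

The blade centreline and dark line match the kinematic prediction to about 0.3 px, so the probe is straight and the scene camera agrees with the arm. I'll move the tip to just above the slot for a relative look.

Run:
```python
from h import *
print(ctrl.move_l([.492,-.283,.1805],vel=.05,contact_N=3),ctrl.current_tool_pos(),ctrl.current_contact_force())
s=ctrl.read_camera("scene");t=ctrl.read_camera("top");cv2.imwrite("pics/scene3.png",s);cv2.imwrite("pics/top3.png",t)
c=lambda im,x,y,w,h,W,H:cv2.resize(im[y:y+h,x:x+w],(W,H),interpolation=cv2.INTER_CUBIC)
a=c(s,260,100,40,40,400,400)
b=c(cv2.imread("pics/scene0.png"),260,100,40,40,400,400)
p=ctrl.current_tool_pos();z=p[2]-.0965;print("tip z",z)
for im in(a,b):
    B=box(p[0],p[1],np.radians(31),.016,.003,z,z)[::2];q=((proj("scene",B)-[260,100]+.5)*10)[[0,1,3,2]]
    cv2.polylines(im,[q.astype(np.int32)],True,(0,0,255),1)
    B=box(.492,-.283,np.radians(31),.026,.009,.08,.08)[::2];q=((proj("scene",B)-[260,100]+.5)*10)[[0,1,3,2]]
    cv2.polylines(im,[q.astype(np.int32)],True,(0,160,0),1)
cv2.imwrite("pics/crop3.png",np.hstack([a,b]))
```

```text
False [ 0.4919991  -0.28298261  0.18041562] [ 0.62358875  0.67028968 -0.51457388]
tip z 0.084239747086611
```

View pics/crop3.png

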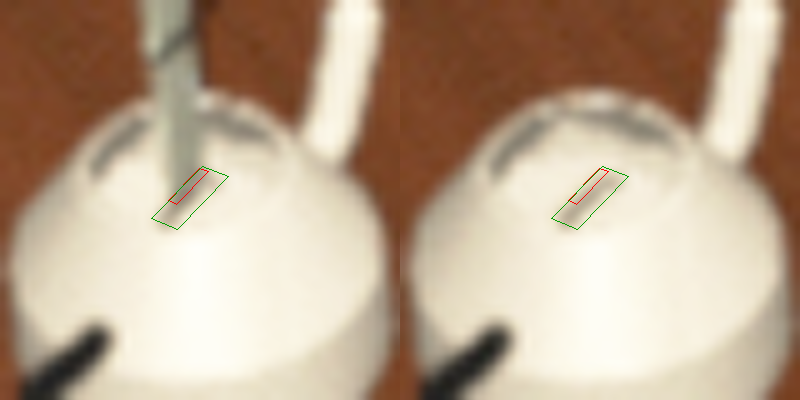

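The left crop shows the blade tip over the slot, with its end at about px (278,118). The visible slot line is at about (279,119), and both match their overlays. Now I insert gently, watching for contact.

Run:
```python
from h import *
f=lambda:np.round(ctrl.current_contact_force(),2)
ctrl.move_l([.4915,-.283,.1805],vel=.03)
hit=ctrl.move_l([.4915,-.283,.160],vel=.03,contact_N=2.5);print(hit,ctrl.current_tool_pos(),f(),np.round(ctrl.current_wrist_torque(),3))
if not hit:
    hit=ctrl.move_l([.4915,-.283,.1265],vel=.04,contact_N=2.5);print(hit,ctrl.current_tool_pos(),f(),np.round(ctrl.current_wrist_torque(),3))
s=ctrl.read_camera("scene");cv2.imwrite("pics/scene4.png",s)
a=cv2.resize(s[70:150,240:320],(500,500),interpolation=cv2.INTER_CUBIC);cv2.imwrite("pics/crop4.png",a);print(ctrl.current_t())
```

```text
False [ 0.49160913 -0.28305336  0.1601011 ] [-0.18  0.79 -0.67] [-0.04   0.072 -0.032]
False [ 0.49165406 -0.28311233  0.12671566] [ 0.05 -0.27 -1.24] [-0.094  0.078 -0.04 ]
13.0667
```

View pics/crop4.png

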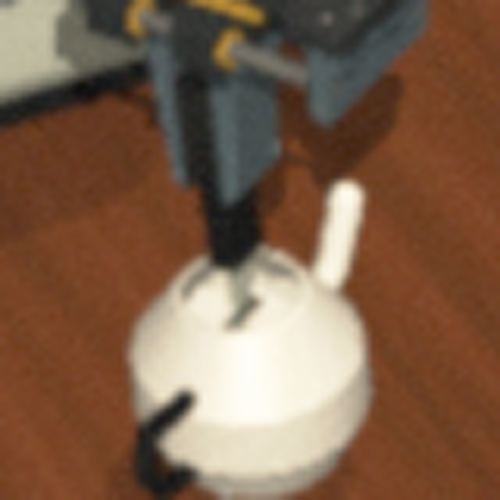

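The crop shows the blade in the slot with the dark line level with the lid at about crop (237,312), and there is no contact force. I'll hold there, withdraw, and cross high over the row.

Run:
```python
from h import *
ctrl.sleep(1.4);print(ctrl.current_tool_pos(),ctrl.current_contact_force())
ctrl.move_l([.4915,-.283,.19],vel=.06);print(ctrl.current_contact_force())
ctrl.move_l([.4915,-.283,.32],vel=.15)
ctrl.move_l([.64,-.12,.32],vel=.15,ori=rot(25,1))
ctrl.move_l([.64,.13,.32],vel=.15,ori=rot(18,1))
print(ctrl.current_tool_pos(),ctrl.current_grip_width())
ctrl.move_l([.5362,.3155,.25],vel=.15,ori=rot(14,1))
ctrl.move_l([.5362,.3155,.145],vel=.08);ctrl.sleep(.3)
print(ctrl.current_t(),ctrl.current_tool_pos(),ctrl.current_grip_width())
s=ctrl.read_camera("scene");t=ctrl.read_camera("top");cv2.imwrite("pics/scene5.png",s);cv2.imwrite("pics/top5.png",t)
p=ctrl.current_tool_pos();S=5
c=lambda im,x,y,w,h:cv2.resize(im[y:y+h,x:x+w],(w*S,h*S),interpolation=cv2.INTER_CUBIC)
a=c(s,340,250,80,110);b=c(t,165,130,80,110)
B=box(p[0],p[1],np.radians(14),.016,.003,p[2]-.0965,p[2]-.0965)[::2];q=((proj("scene",B)-[340,250]+.5)*S)[[0,1,3,2]]
cv2.polylines(a,[q.astype(np.int32)],True,(0,0,255),1)
cv2.imwrite("pics/crop5.png",np.hstack([a,b]))
```

```text
[ 0.49148762 -0.28299637  0.12649209] [-0.888123   -0.62662696 -0.27379413]
[-0.58056098  0.42862613 -0.51963236]
[0.6400714  0.12936957 0.32002423] 0.14523026849846093
23.525 [0.53629583 0.31553766 0.14519943] 0.15222335137912732
```

View pics/crop5.png

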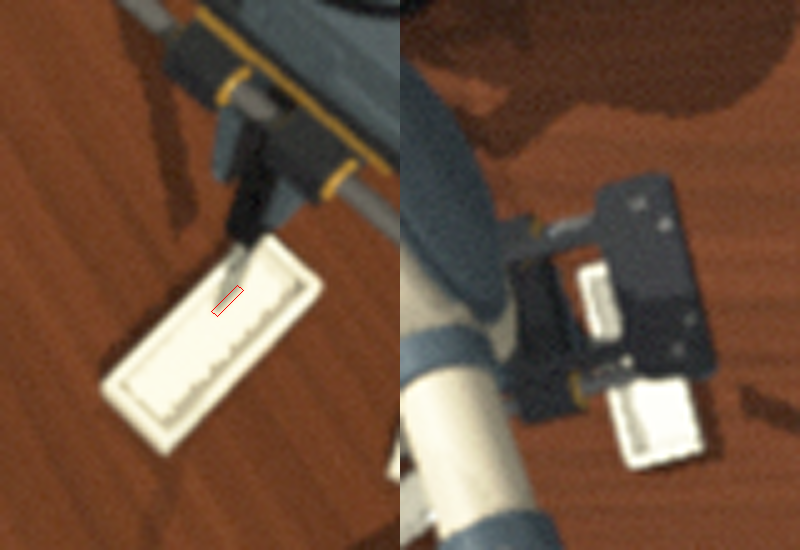

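The scene crop shows the blade end at about crop (228,300), matching the predicted overlay, over the dish and in line with its length. I'll lower to the final height and check that nothing has moved.

Run:
```python
from h import *
ctrl.move_l([.5362,.3155,.1187],vel=.05);ctrl.sleep(.4)
s=ctrl.read_camera("scene");p=ctrl.current_tool_pos();print(ctrl.current_t(),p,ctrl.current_contact_force(),ctrl.current_dq())
s0=cv2.imread("pics/scene0.png")
for n,(x,y,w,h) in dict(pot=(250,95,55,60),jug=(225,200,45,50),cups=(265,175,40,55),sweet=(198,172,30,35),saucer=(240,268,55,50),dish=(355,310,35,35)).items():
    (d,_),r=[cv2.phaseCorrelate(cv2.cvtColor(np.float32(s0[y:y+h,x:x+w]),7),cv2.cvtColor(np.float32(s[y:y+h,x:x+w]),7)),0];print(n,np.round(d,2))
a=cv2.resize(s[250:350,335:435],(500,500),interpolation=cv2.INTER_CUBIC)
for z,c in((p[2]-.0965,(0,0,255)),):
    q=((proj("scene",box(p[0],p[1],np.radians(14),.016,.003,z,z)[::2])-[335,250]+.5)*5)[[0,1,3,2]];cv2.polylines(a,[q.astype(np.int32)],True,c,1)
q=((proj("scene",box(.5362,.3155,np.radians(14),.1,.036,.012,.012)[::2])-[335,250]+.5)*5)[[0,1,3,2]];cv2.polylines(a,[q.astype(np.int32)],True,(0,160,0),1)
cv2.imwrite("pics/crop6.png",a)
```

```text
24.75 [0.53623378 0.31553241 0.11882322] [ 0.28282178 -0.11035112 -0.14203603] [-0.00097649  0.00859371  0.08768296 -0.02770298 -0.04036719 -0.01060243]
pot [ 0.05 -0.  ]
jug [0.48 0.05]
cups [0.02 0.06]
sweet [-0.14 -0.12]
saucer [0.04 0.05]
dish [0.06 0.07]
```

View pics/crop6.png

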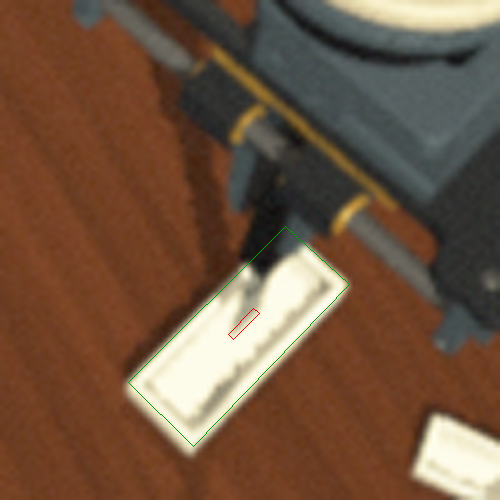

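The crop shows the tip centred over the dish and in line with it, about 10 mm above the rim. The objects have not moved; the jug's 0.5 px reading is probably a shadow, since the arm never came near it.

```bash
python3 -c "
from bench import ctrl
ctrl.sleep(.5);print(ctrl.sign_off())"
```

```text
the job is handed in; nothing more can be done
None
```

The job is done and handed in at about 25 s: the thermometer was dipped to its dark line and held 1.4 s, carried over the row with its tip about 22 cm up, and is held still over the middle of the larger dish, tip about 1 cm above the rim.

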